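# Index the dry box and hold its stuck lid ajar

### The arm

A 7-joint arm with a two-finger parallel gripper is mounted at the origin on the work surface. World frame = base frame: x ahead of the robot, y to its left, z up, the work surface at z = 0. Lengths are in mm, angles in rad, forces in N, time in s.
With the tool pointing down it reaches from about 425 to 925 mm from the base axis. Payload 6.8 kg.
Tool frame: the origin (TCP) lies midway between the tips of the shut fingers; the grasp point (between the pads) lies 19 mm behind it (arm.grasp_offset is the distance from the TCP to the grasp point, in mm); x points along the fingers, z is the direction in which the jaws open and shut, and the axes are right-handed (so a half turn about x gives the same grasp; the last joint's range is limited). The gripper opens to 85 mm and grips with 20 to 120 N. Pads are 22 mm wide; open, the fingers measure 114 mm over their backs; the gripper's body (76 mm by 85 mm) begins 54 mm behind the grasp point. The pads swing forward as they close: fully open they stand 13 mm farther back than shut.
Start: joints at [1.139, 0.477, 0.022, 1.555, -0.011, 1.109, -0.083], TCP at [214.776, -639.937, 202.408] pointing down, gripper open.
Joint ranges: [-2.96, 2.96], [-0.34, 2.1], [-1.41, 1.46], [0.24, 2.44], [-1.37, 4.51], [0.17, 1.92], [-2.96, 2.96]. Speed limits (rad/s): [2.39, 2.39, 3.14, 3.14, 3.14, 3.14, 3.14].

### API

Orientations are given as a unit quaternion [x, y, z, w].
In Python, from rig import telemetry, capture, camera_model, arm gives the robot as it stands.
- The arm moves only by the tool carry_out, never from a script. Its argument "series" is a list of rows, each a list of 5 numbers: the shift along the tool's x, y, z in units of 30 mm (1.0 is 30 mm), then the turn about the tool's x in units of 6 degrees (1.0 is 6 degrees), then the closure, from 0 (fully open) to 1 (shut). A call has 1 to 5 rows; each row shifts and turns the commanded pose from where the row before left it, along the tool's axes as they then stand; what a row does not reach is not made up. A row lasts 1/10 s, in which the tool goes at most 50 mm and 8.59 degrees, less where a joint would pass 70% of its speed; a pose out of reach is approached as far as the arm can. A call is refused whole if a number of a shift passes 1 or a number of a turn 1, either way. A call with a gripper value outside its range is refused whole. The fingers move at their own pace and stop on an object; "grip_force" is the grip in N (left out, the last holds). Time passes only in rows, so rows that do not move let the fingers close. It gives the time, the measured TCP pose, the force and the opening at its end, in the units of the state.
- telemetry.observe(): the state, without advancing time (a new reading comes with each control period).
- capture(name): name is "scene" or "top" or "wrist"; returns the picture (384x512x3 uint8, red, green, blue); there is no depth.
- camera_model(name): a dict with "fx", "fy", "cx", "cy" (pixels), "distortion" ([k1, k2, p1, p2, k3] as OpenCV has them; the pictures are not rectified), "eye" and "attitude" of the camera in the world. Camera axes: x right, y up, looking along -z (the intrinsics and any distortion apply to the point x, -y, -z); pixel columns grow to the right and rows downward; lengths in mm; the calibration is good to about 2 mm. A picture is of the moment at which its call begins: read the wrist's pose just before it. camera_model takes no time and is no camera call; for the wrist camera it gives the pose at the moment of the call.
- arm.hand_in(): hands the job in, once; it reports no verdict.
The state is a dict: "clock": time; "joint_pos": joint angles; "joint_velocities": joint speeds; "tau": joint torques, N m; "eef_pos": TCP position; "tcp_rot": TCP orientation; "force": force on the tool from outside, world axes, zero at the start; "ft_torque": the same for the moment, N m; "opening": finger opening in mm.
Only numpy, scipy, OpenCV 4.12 (cv2) and the standard library are available. Lean on these libraries where they do the work, as an engineer would, in place of code of your own. Each camera call takes 0.05 s, during which the arm holds its last target.

### The job

Turn the turntable by its upright post until it clicks into the stop where the front of the white dry box, with the lid's handle, faces the index block on the base. Only then pull the handle up to break the stuck lid off its gasket, without letting it fly up more than 6 cm, and finish with the gripper still holding the lid steadily ajar, its front edge about 3 cm up, so the box can vent. Leave everything else where it stands.

Things in the scene. Friction and masses are not known exactly. Their poses are not given: they have to be found in the camera images.
- turn_base: Fixed grey base under the disc (310 mm across, top 42 mm above the table); origin on the turning axis (its z, up), at table height. Its own -x points to the index block: a small upright grey block, 34 mm wide, 34 mm tall, 176 mm from the axis, just outside the disc's rim on the robot's side. Place and yaw vary.
- turntable (a joint): Angle (rad) of the aluminium disc, growing counter-clockwise from above. 0 = wanted stop: box front and lid handle face the index block. Starts at -1.35 to -0.85; range -1.5 to 0.9. A sprung ball clicks in at 0 (and at an unwanted stop, 0.7): about 7 N at the post carries it over; let go within 0.035 rad it centres itself, farther out it can hang on the click's edge. Elsewhere it turns easily.
- post_grip (a point): Grip point on the disc's upright steel post (round, 16 mm thick, top 115 mm above the table; a 26 mm collar on its lowest 12 mm). On the post's axis, 95 mm above the table, 135 mm from the turning axis, at the disc's own -y (at joint 0: base -y; at the start: on the robot's side). 67 mm clear between post and box.
- lid (a joint): Opening angle (rad) of the lid: 0 shut, grows as its front edge (154 mm from the hinge) rises; 0.2 is about 3 cm; end stop 0.65. The seal sticks: 13 to 17 N up at the bar frees it; its pull is greatest in the first 3 mm and over at 0.07 rad. Then 1 to 3 N carries the lid; let go, it drops back on the sealing bead, about 1 cm open.
- lid_bar (a point): Middle of the lid's handle: a round level steel bar, 12 mm thick, 80 mm between its uprights, parallel to the hinge, near the lid's front edge. Shut, it is 157 mm above the table, 34 mm above the lid's top face, 130 mm forward of the hinge and 46 mm above it. Can be pinched from above; it turns between the pads as the lid tilts.
- lid_hinge (a point): Middle of the lid's hinge axis (along the disc's y), at the back of the white dry box fixed on the disc (150 mm deep, 120 mm wide, top 110 mm above the table); 111 mm above the table, 85 mm from the turning axis towards the disc's +x (disc and base axes agree at joint 0).
- tube_a: Capped clear sample tube standing upright, 35 mm wide, 114 mm tall; bystander, origin at the centre of its underside. Leave it alone.
- tube_b: A second tube like tube_a; bystander, origin at the centre of its underside. Leave it alone.
- tube_c: A third tube like tube_a, on the right; bystander, origin at the centre of its underside. Leave it alone.
- reagent_bottle: Clear glass reagent bottle, 72 mm wide, 150 mm tall; bystander, origin at the centre of its underside. Leave it alone.
- beaker: Glass beaker, 64 mm wide, 70 mm tall; bystander, origin at the centre of its underside. Leave it alone.
- jar: Small jar, 50 mm wide, 60 mm tall; bystander, origin at the centre of its underside. Leave it alone.

How it is judged:
By the outcome, as a careful person would: the job done as asked, in the order asked, and still so for the second after the job is handed in, while the arm keeps its last pose, push and grip.
It also fails if it takes over 42 s, if anything falls off the work surface, if the arm or the gripper's body presses on something with over 40 N, if the wrist force passes 120 N, or if a joint passes its speed limit or range.

## Working session

There is one attempt and no reset: what is moved stays moved. The work goes in short steps, Python scripts to look and compute and a tool call to move; the robot and the scene stay as the last step left them, time stands still between calls to the robot, and variables do not carry over. Pictures are saved under pics/ and viewed, and the job is handed in when it is done.

Besides the shell and the picture viewer there is one more tool, called after "Emit:" as name(argument=value, ...) on one line, values as JSON. carry_out: Moves the arm, as the interface text tells. Its arguments: {"type":"object","properties":{"series":{"type":"array"},"grip_force":{"type":"number"}},"required":["series"]}

```bash
ls; mkdir -p pics; python3 - <<'E'
from rig import telemetry,capture,camera_model,arm
import cv2
print(telemetry.observe())
for n in ("scene","top","wrist"):
    print(n,camera_model(n))
    cv2.imwrite(f"pics/{n}0.png",capture(n)[:,:,::-1])
E
```

```text
pics
{'clock': 0.0, 'joint_pos': array([ 1.13889232,  0.47781422,  0.02233829,  1.55646675, -0.0115069 ,
        1.10930414, -0.08313757]), 'joint_velocities': array([ 0.0005523 , -0.00103134,  0.00052363, -0.00135206,  0.00045891,
       -0.00083207, -0.00053888]), 'tau': array([-7.67459496e-04, -5.96458554e+01,  1.60737231e+00, -2.81199288e+01,
        1.24006224e-02,  9.45305976e-03, -7.22588027e-06]), 'eef_pos': array([ 214.54307338, -639.30386012,  201.4098197 ]), 'tcp_rot': array([ 0.41321419,  0.57461626, -0.41252259,  0.57349395]), 'force': array([ 0.44029827, -0.6373285 , -0.00570559]), 'ft_torque': array([ 0.00436248, -0.01709953,  0.01116614]), 'opening': 85.4394073538963}
scene {'fx': 421.39143450569406, 'fy': 421.39143450569406, 'cx': 258.1796167081562, 'cy': 184.92072098325167, 'distortion': array([-0.01085646,  0.        ,  0.        ,  0.        ,  0.        ]), 'eye': array([1392.48970919,  -85.24823805,  795.98704792]), 'attitude': array([0.32551969, 0.27855647, 0.5845648 , 0.68900452])}
top {'fx': 454.8006653927434, 'fy': 454.8006653927434, 'cx': 250.6470787557076, 'cy': 197.21538653197254, 'distortion': array([-0.02025844,  0.        ,  0.        ,  0.        ,  0.        ]), 'eye': array([ 361.5584472 ,   21.33622585, 1296.39103954]), 'attitude': array([ 0.07433315, -0.0676174 , -0.68438235,  0.72216568])}
wrist {'fx': 289.59987274274175, 'fy': 289.59987274274175, 'cx': 258.08199924941164, 'cy': 190.0865997339849, 'distortion': array([-0.07561312,  0.        ,  0.        ,  0.        ,  0.        ]), 'eye': array([ 288.5811871 , -614.82049281,  373.15751235]), 'attitude': array([-0.12308152,  0.08913692, -0.5770078 ,  0.80247588])}
```

View pics/scene0.png

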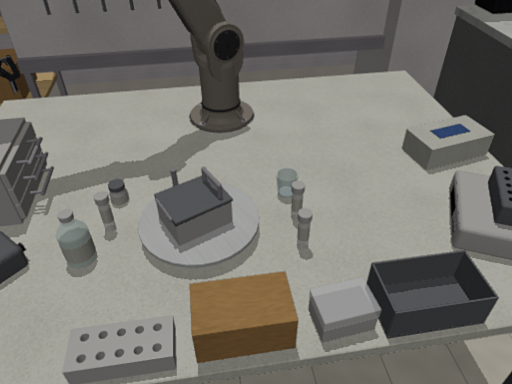

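View pics/top0.png

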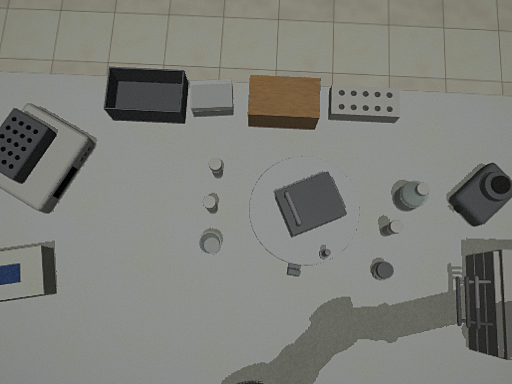

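View pics/wrist0.png

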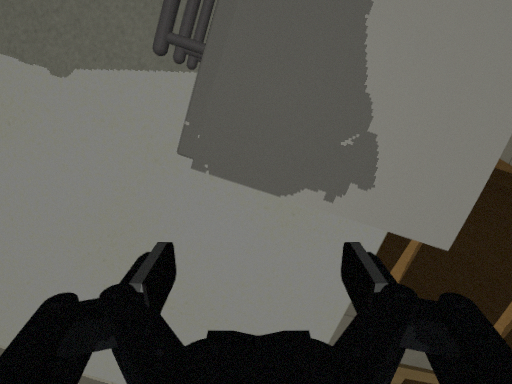

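```bash
cat > h.py <<'E'
import numpy as np, cv2
from scipy.spatial.transform import Rotation as R
from rig import telemetry,capture,camera_model,arm
def proj(n,P,m=None):
    m=m or camera_model(n); P=np.atleast_2d(P).astype(float)
    c=R.from_quat(m['attitude']).inv().apply(P-m['eye'])*[1,-1,-1]
    K=np.array([[m['fx'],0,m['cx']],[0,m['fy'],m['cy']],[0,0,1]])
    return cv2.projectPoints(c.reshape(-1,1,3),np.zeros(3),np.zeros(3),K,m['distortion'])[0][:,0]
def back(n,uv,z,m=None):
    m=m or camera_model(n)
    K=np.array([[m['fx'],0,m['cx']],[0,m['fy'],m['cy']],[0,0,1]])
    uv=np.atleast_2d(uv).astype(float)
    x=cv2.undistortPoints(uv.reshape(-1,1,2),K,m['distortion'])[:,0]
    d=R.from_quat(m['attitude']).apply(np.c_[x[:,0],-x[:,1],-np.ones(len(x))])
    z=np.broadcast_to(z,len(x))
    return m['eye']+d*((z-m['eye'][2])/d[:,2])[:,None]
E
python3 - <<'E'
import cv2
a=cv2.imread('pics/top0.png')[135:295,185:445]
cv2.imwrite('pics/topz.png',cv2.resize(a,None,fx=3,fy=3,interpolation=cv2.INTER_CUBIC))
a=cv2.imread('pics/scene0.png')[150:290,30:330]
cv2.imwrite('pics/scenez.png',cv2.resize(a,None,fx=2.6,fy=2.6,interpolation=cv2.INTER_CUBIC))
E
```

```text
(no output)
```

View pics/topz.png

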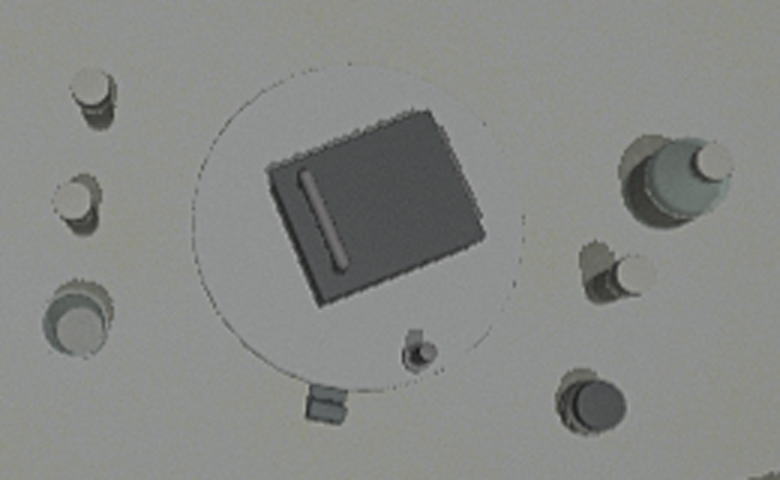

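View pics/scenez.png

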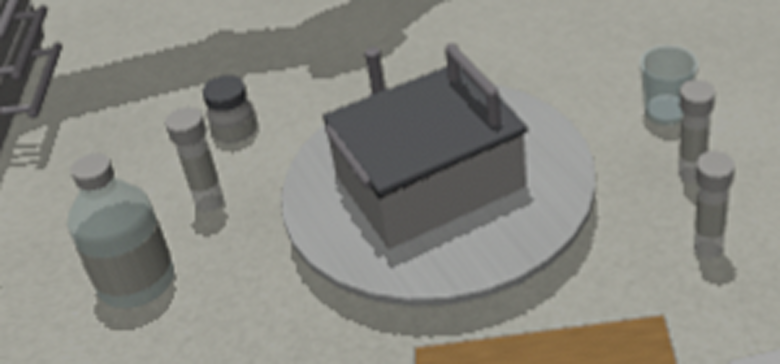

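```bash
python3 - <<'E'
from h import *
from scipy.optimize import least_squares
Z=lambda u,v:(u/3+185-1/3,v/3+135-1/3)
def S(u,v): return (u/2.6+30-.3,v/2.6+150-.3)
for n,uv,z in [("tubeL1",(92,86),114),("tubeL2",(75,201),114),("tubeR",(636,275),114),("jar",(600,405),60),("bot",(714,162),150),("beaker",(80,330),70),
  ("post",(428,351),115),("barA",(306,176),163),("barB",(342,268),163),("idxT",(327,403),34),("idxtop?",(327,393),34),("idxlow",(325,410),34),
  ("rimL",(192,225),42),("rimR",(525,225),42),("rimT",(355,62),42),("rimB",(360,392),42),
  ("lidFL",(268,170),123),("lidBL",(430,111),123),("lidBR",(484,236),123),("lidFR",(320,305),123)]:
    print(n,back("top",Z(*uv),z).round(1))
for n,uv,z in [("post",(374,55),115),("barA",(452,50),163),("barB",(495,97),163)]:
    print("scene",n,back("scene",S(*uv),z).round(1))
for n,uv,z in [("rimL",(192,225),42),("rimR",(525,225),42)]: pass
E
```

```text
tubeL1 [[690.2 139.3 114. ]]
tubeL2 [[584.4 147.  114. ]]
tubeR [[ 544.8 -347.2  114. ]]
jar [[ 433.8 -330.7   60. ]]
bot [[ 641.1 -404.3  150. ]]
beaker [[475.1 138.7  70. ]]
post [[ 468.9 -166.8  115. ]]
barA [[607.2 -52.6 163. ]]
barB [[530.1 -85.7 163. ]]
idxT [[423.9 -88.4  34. ]]
idxtop? [[433.  -88.1  34. ]]
idxlow [[417.5 -86.8  34. ]]
rimL [[581.   43.9  42. ]]
rimR [[ 597.6 -266.4   42. ]]
rimT [[ 747.3 -103.    42. ]]
rimB [[ 435.  -117.4   42. ]]
lidFL [[619.5 -21.6 123. ]]
lidBL [[ 680.7 -162.9  123. ]]
lidBR [[ 570.7 -212.2  123. ]]
lidFR [[502.8 -71.6 123. ]]
scene post [[ 474.2 -166.   115. ]]
scene barA [[543.3 -86.4 163. ]]
scene barB [[620.8 -52.3 163. ]]
```

```bash
cat >> h.py <<'E'
def st():
    s=telemetry.observe(); r=R.from_quat(s['tcp_rot']).as_matrix()
    print('t',round(s['clock'],2),'p',s['eef_pos'].round(1),'F',s['force'].round(1),'open',round(s['opening'],1),'jawang',round(np.degrees(np.arctan2(r[1,2],r[0,2])),2),'q',s['joint_pos'].round(2))
    return s,r
def plan(target,jaw=None,rows=None):
    "print tool-axis shift units from present measured pose to TCP target"
    s,r=st(); d=r.T@(np.array(target)-s['eef_pos'])/30
    print('units',d.round(2),'rows>=',np.abs(d).max().round(1))
    if jaw is not None:
        a=np.degrees(np.arctan2(r[1,2],r[0,2])); e=(jaw-a+90)%180-90
        print('jaw change world deg',round(e,1),'=> tool-x turn units',round(e*np.sign(r[2,0])/6,2))
E
python3 - <<'E'
from h import *
s,r=st(); print(r.round(3))
plan([462,-168,220],-65.2)
E
```

```text
t 0.15 p [ 214.6 -639.5  201.6] F [-1.  -0.3 -0.3] open 85.6 jawang -71.45 q [ 1.14  0.48  0.02  1.56 -0.01  1.11 -0.08]
[[-0.001  0.948  0.318]
 [ 0.001  0.318 -0.948]
 [-1.    -0.    -0.001]]
t 0.15 p [ 214.6 -639.5  201.6] F [-1.  -0.3 -0.3] open 85.6 jawang -71.45 q [ 1.14  0.48  0.02  1.56 -0.01  1.11 -0.08]
units [ -0.6   12.82 -12.28] rows>= 12.8
jaw change world deg 6.2 => tool-x turn units -1.04
```

Emit:
carry_out(series=[[-0.1,0.5,-0.45,0,0],[-0.1,0.95,-0.9,0,0],[-0.1,1,-0.96,0,0],[-0.1,1,-0.96,0,0],[-0.1,1,-0.96,0,0]], grip_force=25)

```text
clock: 0.65
eef_pos: [301.4, -475.5, 217.3]
tcp_rot: [0.413, 0.574, -0.413, 0.574]
force: [0.6, 0.2, 0.8]
opening: 85.5
```

Emit:
carry_out(series=[[-0.1,1,-0.96,0,0],[0,1,-0.96,0,0],[0,1,-0.96,0,0],[0,1,-0.96,0,0],[0,1,-0.96,0,0]])

```text
clock: 1.15
eef_pos: [397.7, -291.3, 220.4]
tcp_rot: [0.413, 0.574, -0.413, 0.574]
force: [0.9, 0.1, 0.5]
opening: 85.4
```

Emit:
carry_out(series=[[0,1,-0.96,0,0],[0,0.6,-0.58,-0.5,0],[0,0.3,-0.3,-0.5,0],[0,0.1,-0.1,0,0]])

```text
clock: 1.55
eef_pos: [434.8, -217.9, 220.3]
tcp_rot: [0.381, 0.596, -0.381, 0.595]
force: [-0.8, -0.3, 0.0]
opening: 85.5
```

```bash
python3 - <<'E'
from h import *
plan([468,-167,76],-65.2)
m=camera_model("wrist"); im=capture("wrist"); cv2.imwrite("pics/w1.png",cv2.resize(im[:,:,::-1],None,fx=1.5,fy=1.5))
np.save('m1.npy',m,allow_pickle=True)
t=capture("top"); cv2.imwrite("pics/t1.png",cv2.resize(t[135:295,185:445,::-1],None,fx=3,fy=3))
E
```

```text
t 1.55 p [ 434.8 -217.9  220.3] F [-0.8 -0.3  0. ] open 85.5 jawang -65.24 q [ 0.56  0.16 -0.25  1.96  0.05  1.03 -0.85]
units [ 4.81  1.72 -1.08] rows>= 4.8
jaw change world deg 0.0 => tool-x turn units -0.01
```

View pics/w1.png

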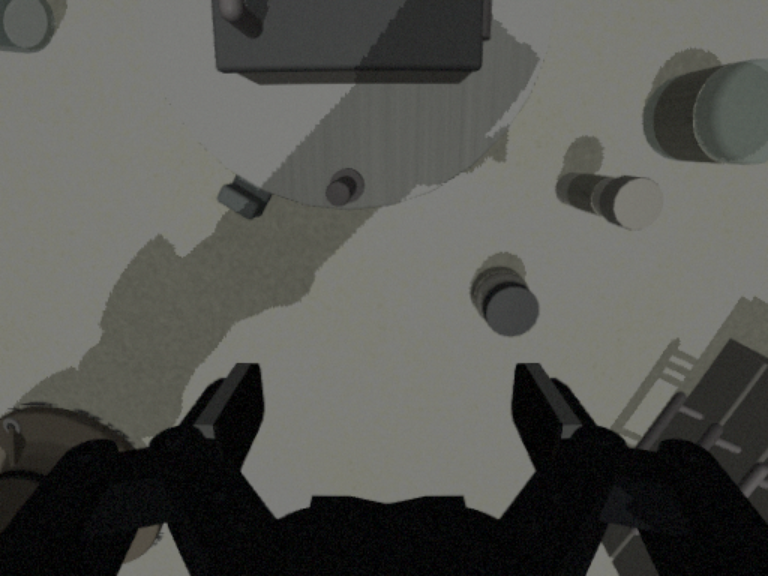

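```bash
python3 - <<'E'
from h import *
m=np.load('m1.npy',allow_pickle=True).item()
for n,uv,z in [("post",(339,193),115),("idxcorner L",(220,198),34),("idx bot corner",(248,217),34),("idx R",(267,200),34),("lid front edge L",(218,70),123),("lidR",(482,68),123),("jar",(512,312),60),("tubeR",(637,203),114)]:
    print(n,back("wrist",np.array(uv)/1.5-.17,z,m).round(1))
# predicted block
c=np.array([590.5,-110.5]);y=np.radians(-7.7)
for r in (168,176,184):
  for w in (-17,17):
    P=np.r_[c+r*np.array([-np.cos(y),-np.sin(y)])+w*np.array([-np.sin(y),np.cos(y)]),34]
    print(r,w,P.round(1),(proj("wrist",P,m)*1.5).round(0),((proj("top",P)-[185,135])*3).round(0))
E
python3 - <<'E'
import cv2
a=cv2.imread('pics/w1.png')[150:240,180:380]
cv2.imwrite('pics/w1z.png',cv2.resize(a,None,fx=4,fy=4,interpolation=cv2.INTER_CUBIC))
E
```

```text
post [[ 469.1 -168.9  115. ]]
idxcorner L [[414.2 -76.   34. ]]
idx bot corner [[ 409.  -102.7   34. ]]
idx R [[ 428.7 -112.3   34. ]]
lid front edge L [[506.3 -77.6 123. ]]
lidR [[ 570.  -215.5  123. ]]
jar [[ 432.9 -332.    60. ]]
tubeR [[ 545.4 -346.2  114. ]]
168 -17 [ 421.7 -104.8   34. ] [[255. 204.]] [[344. 405.]]
168 17 [426.3 -71.1  34. ] [[219. 182.]] [[307. 398.]]
176 -17 [ 413.8 -103.8   34. ] [[251. 212.]] [[342. 414.]]
176 17 [418.4 -70.1  34. ] [[215. 190.]] [[306. 407.]]
184 -17 [ 405.9 -102.7   34. ] [[247. 220.]] [[341. 423.]]
184 17 [410.4 -69.   34. ] [[210. 198.]] [[304. 416.]]
```

View pics/w1z.png

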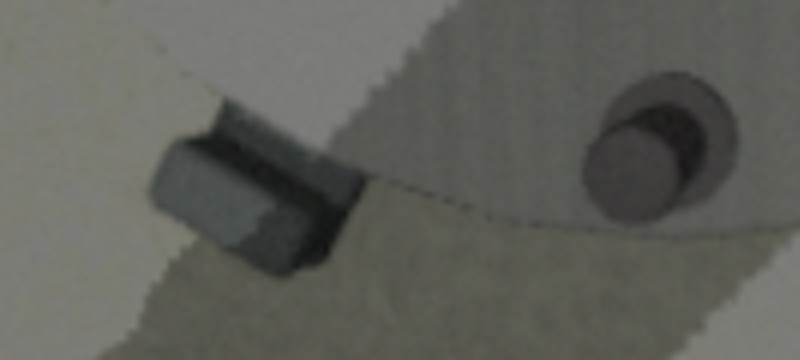

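View pics/t1.png

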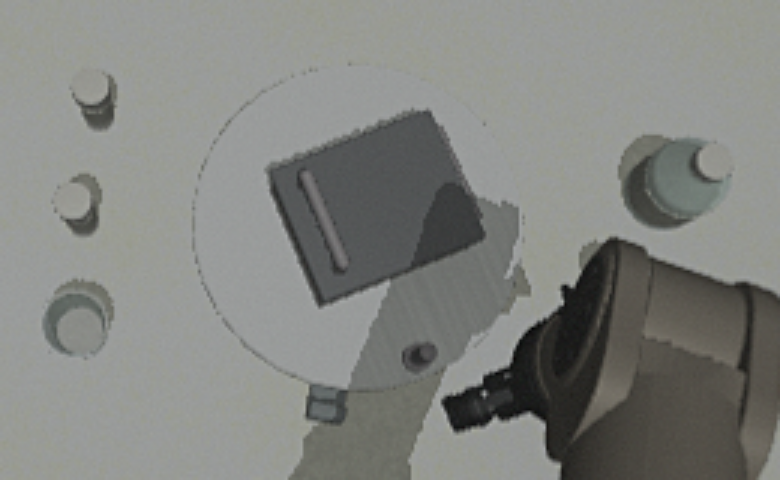

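Emit:
carry_out(series=[[0.2,0.86,-0.52,0,0],[0.7,0.86,-0.52,0,0],[1,0,0,0,0],[1,0,0,0,0],[0.9,0,0,0,0]])

```text
clock: 2.15
eef_pos: [467.8, -170.6, 105.0]
tcp_rot: [0.383, 0.594, -0.384, 0.594]
force: [-0.2, 0.3, 0.3]
opening: 85.4
```

Emit:
carry_out(series=[[0.7,0,0,0,0],[0.3,0,0,0,0],[0,0,0,0,0]])

```text
clock: 2.45
eef_pos: [467.4, -169.7, 75.4]
tcp_rot: [0.383, 0.595, -0.383, 0.594]
force: [0.0, 0.0, 1.0]
opening: 85.3
```

```bash
python3 - <<'E'
from h import *
plan([468.5,-168,76],-65.2)
im=capture("wrist"); cv2.imwrite("pics/w2.png",im[:,:,::-1])
E
```

```text
t 2.45 p [ 467.4 -169.7   75.4] F [0. 0. 1.] open 85.3 jawang -65.58 q [ 0.45  0.37 -0.27  2.07  0.15  0.72 -1.06]
units [-0.02  0.06 -0.04] rows>= 0.1
jaw change world deg 0.4 => tool-x turn units -0.06
```

View pics/w2.png

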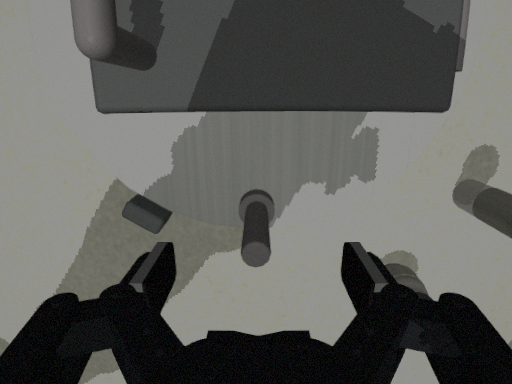

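```bash
python3 - <<'E'
from h import *
s,r=st(); p=s['eef_pos']
print(proj("wrist",[[p[0],p[1],115],[p[0],p[1],95],[p[0],p[1],42]]))
print(back("wrist",(256,253),115))
E
```

```text
t 2.5 p [ 468.4 -169.5   76.4] F [-0.5  0.5  0.5] open 85.6 jawang -65.56 q [ 0.45  0.37 -0.27  2.07  0.15  0.72 -1.06]
[[257.73972808 256.06654598]
 [257.75468555 238.47976412]
 [257.78235827 206.43426867]]
[[ 469.68717526 -167.95620189  115.        ]]
```

Emit:
carry_out(series=[[0,0,0,0,0.5],[0,0,0,0,0.9],[0,0,0,0,1],[0,0,0,0,1],[0,0,0,0,1]], grip_force=25)

```text
clock: 3.0
eef_pos: [468.9, -168.4, 76.8]
tcp_rot: [0.382, 0.595, -0.382, 0.595]
force: [-0.5, -1.2, 4.3]
opening: 14.2
```

Emit:
carry_out(series=[[0,0.01,0.188,-0.4,1],[0,0.016,0.377,-0.8,1],[0,0.016,0.377,-0.8,1],[0,0.016,0.377,-0.8,1],[0,0.016,0.377,-0.8,1]])

```text
clock: 3.5
eef_pos: [498.9, -209.6, 76.9]
tcp_rot: [0.263, 0.656, -0.263, 0.657]
force: [0.7, 2.0, 2.5]
opening: 14.6
```

```bash
cat >> h.py <<'E'
C=np.array([591,-111.5])
def ang():
    s,r=st(); d=s['eef_pos'][:2]-C
    print('rad',np.hypot(*d).round(1),'postang',np.degrees(np.arctan2(d[1],d[0])).round(2),'tau',s['ft_torque'].round(2),'Ftan',round(float(s['force']@r[:,2]),1),'Frad',round(float(s['force']@r[:,1]),1))
E
python3 -c "
from h import *
ang()"
```

```text
t 3.5 p [ 498.9 -209.6   76.9] F [0.7 2.  2.5] open 14.6 jawang -43.64 q [ 0.55  0.44 -0.34  1.97  0.2   0.77 -0.66]
rad 134.6 postang -133.2 tau [ 0.47 -0.16  0.02] Ftan -0.9 Frad 1.9
```

Emit:
carry_out(series=[[0,0.016,0.377,-0.8,1],[0,0.016,0.377,-0.8,1],[0,0.016,0.377,-0.8,1],[0,0.016,0.377,-0.8,1],[0,0.01,0.282,-0.6,1]])

```text
clock: 4.0
eef_pos: [544.5, -237.5, 76.9]
tcp_rot: [0.128, 0.695, -0.127, 0.696]
force: [-0.1, 2.3, 3.8]
opening: 14.3
```

```bash
python3 -c "
from h import *
ang()"
```

```text
t 4.0 p [ 544.5 -237.5   76.9] F [-0.1  2.3  3.8] open 14.3 jawang -20.82 q [ 0.62  0.52 -0.42  1.84  0.28  0.83 -0.29]
rad 134.3 postang -110.25 tau [ 0.68  0.04 -0.03] Ftan -0.9 Frad 2.2
```

Emit:
carry_out(series=[[0,0.006,0.188,-0.4,1],[0,0.006,0.188,-0.4,1],[0,0.006,0.188,-0.4,1],[0,0.006,0.188,-0.4,1]])

```text
clock: 4.4
eef_pos: [563.8, -242.8, 76.9]
tcp_rot: [0.07, 0.705, -0.069, 0.703]
force: [-1.8, 3.6, 4.8]
opening: 14.5
```

```bash
python3 -c "
from h import *
ang()"
```

```text
t 4.4 p [ 563.8 -242.8   76.9] F [-1.8  3.6  4.8] open 14.5 jawang -11.32 q [ 0.64  0.56 -0.45  1.79  0.31  0.87 -0.15]
rad 134.1 postang -101.72 tau [ 0.77  0.58 -0.03] Ftan -2.5 Frad 3.2
```

Emit:
carry_out(series=[[0,0.003,0.094,-0.2,1]])

```text
clock: 4.5
eef_pos: [568.5, -243.7, 76.9]
tcp_rot: [0.063, 0.704, -0.062, 0.705]
force: [-0.2, 3.0, 5.3]
opening: 13.9
```

Emit:
carry_out(series=[[0,0.003,0.094,-0.2,1]])

```text
clock: 4.6
eef_pos: [571.5, -244.2, 76.9]
tcp_rot: [0.055, 0.704, -0.055, 0.705]
force: [1.2, 3.8, 3.3]
opening: 14.0
```

```bash
python3 -c "
from h import *
ang()"
```

```text
t 4.6 p [ 571.5 -244.2   76.9] F [1.2 3.8 3.3] open 14.0 jawang -8.94 q [ 0.64  0.57 -0.46  1.77  0.32  0.87 -0.11]
rad 134.1 postang -98.36 tau [ 0.75 -0.15  0.09] Ftan 0.6 Frad 3.9
```

Emit:
carry_out(series=[[0,0.0,0.047,-0.1,1],[0,0,0,0,1]])

```text
clock: 4.8
eef_pos: [572.9, -244.4, 76.9]
tcp_rot: [0.052, 0.705, -0.051, 0.706]
force: [-0.0, 4.4, 5.4]
opening: 14.4
```

```bash
python3 -c "
from h import *
ang()
"
```

```text
t 4.8 p [ 572.9 -244.4   76.9] F [-0.   4.4  5.4] open 14.4 jawang -8.38 q [ 0.64  0.57 -0.46  1.77  0.32  0.88 -0.11]
rad 134.1 postang -97.74 tau [ 0.99 -0.04  0.07] Ftan -0.7 Frad 4.3
```

Emit:
carry_out(series=[[0,0,0,0,0.6],[0,0,0,0,0.3],[0,0,0,0,0],[-0.3,0,0,0,0],[-0.8,0,0,0,0]])

```text
clock: 5.3
eef_pos: [570.0, -245.3, 108.0]
tcp_rot: [0.053, 0.707, -0.052, 0.704]
force: [0.2, -0.2, -0.9]
opening: 84.3
```

Emit:
carry_out(series=[[-1,0,0,0,0],[-1,0,0,0,0],[-1,0,0,0,0],[-0.7,0,0,0,0],[-0.2,0,0,0,0]])

```text
clock: 5.8
eef_pos: [573.4, -245.9, 229.8]
tcp_rot: [0.052, 0.703, -0.053, 0.707]
force: [0.4, -0.2, -0.1]
opening: 85.6
```

```bash
python3 - <<'E'
from h import *
ang()
m=camera_model("wrist"); im=capture("wrist"); cv2.imwrite("pics/w3.png",cv2.resize(im[:,:,::-1],None,fx=1.5,fy=1.5))
np.save('m3.npy',m,allow_pickle=True)
t=capture("top"); cv2.imwrite("pics/t3.png",cv2.resize(t[135:295,185:445,::-1],None,fx=3,fy=3))
E
```

```text
t 5.8 p [ 573.4 -245.9  229.8] F [ 0.4 -0.2 -0.1] open 85.6 jawang -8.47 q [ 0.68  0.41 -0.51  1.63  0.22  1.15 -0.02]
rad 135.5 postang -97.47 tau [-0.04  0.02 -0.  ] Ftan 0.4 Frad -0.2
```

View pics/w3.png

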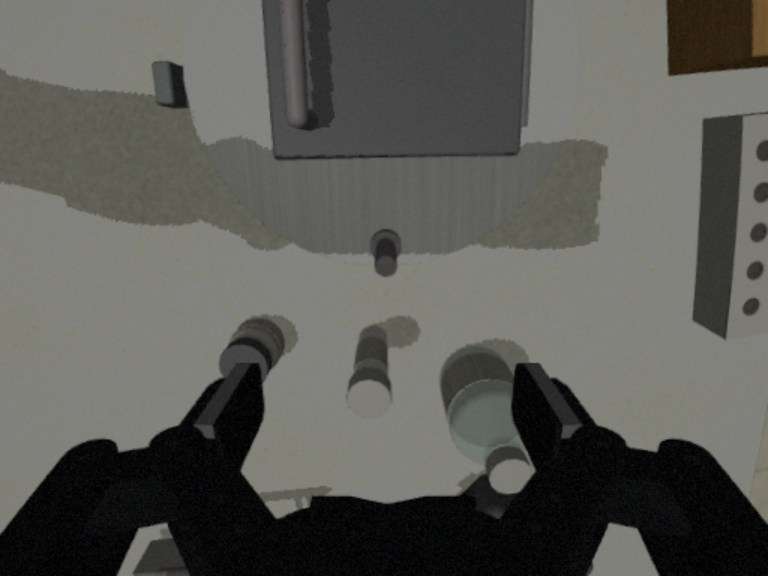

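View pics/t3.png

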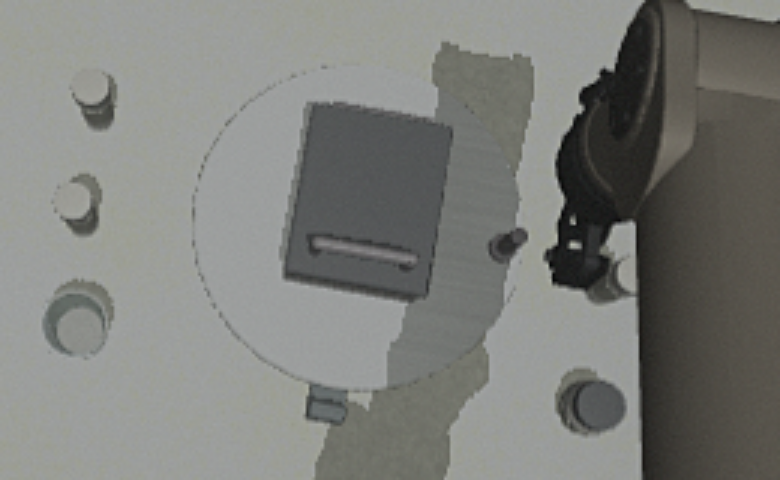

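```bash
python3 - <<'E'
from h import *
m=np.load('m3.npy',allow_pickle=True).item()
f=lambda u,v:(np.array((u,v))-1)/3+[185,135]
def a(p): d=p[:2]-C; return np.hypot(*d).round(1),np.degrees(np.arctan2(d[1],d[0])).round(2)
for n,uv,z in [("post",(520,235),115),("barA",(315,240),163),("barB",(412,262),163),("block",(327,407),34),("lidFL",(286,277),123),("lidFR",(427,298),123),("lidBL",(310,102),123),("lidBR",(452,126),123)]:
    p=back("top",f(*uv),z)[0]; print(n,p.round(1),a(p))
print('wrist')
for n,uv,z in [("post",(386,267),115),("barend",(300,122),163),("block",(160,84),34),("tubeR",(370,397),114)]:
    p=back("wrist",np.array(uv)/1.5-.17,z,m)[0]; print(n,p.round(1),a(p))
E
```

```text
post [ 574.7 -245.4  115. ] (np.float64(134.8), np.float64(-96.95))
barA [552.6 -62.3 163. ] (np.float64(62.4), np.float64(127.97))
barB [ 538.3 -144.2  163. ] (np.float64(62.1), np.float64(-148.21))
block [420.3 -88.5  34. ] (np.float64(172.2), np.float64(172.34))
lidFL [525.6 -41.4 123. ] (np.float64(95.9), np.float64(133.01))
lidFR [ 513.8 -163.7  123. ] (np.float64(93.2), np.float64(-145.94))
lidBL [683.3 -56.2 123. ] (np.float64(107.6), np.float64(30.93))
lidBR [ 668.  -182.7  123. ] (np.float64(104.8), np.float64(-42.74))
wrist
post [ 574.1 -246.   115. ] (np.float64(135.6), np.float64(-97.16))
barend [ 543.2 -149.1  163. ] (np.float64(60.8), np.float64(-141.81))
block [414.9 -90.6  34. ] (np.float64(177.3), np.float64(173.23))
tubeR [ 546.9 -345.5  114. ] (np.float64(238.2), np.float64(-100.67))
```

Emit:
carry_out(series=[[0,0.6,-0.2,-0.2,0],[0,1,-0.35,0,0],[0,1,-0.35,0,0],[0.2,1,-0.35,0,0],[0.2,0.7,-0.27,0,0]])

```text
clock: 6.4
eef_pos: [541.6, -107.6, 212.9]
tcp_rot: [0.044, 0.707, -0.043, 0.705]
force: [0.3, 0.1, -0.2]
opening: 85.8
```

Emit:
carry_out(series=[[0.2,0.19,-0.08,0,0],[0,0,0,0,0]])

```text
clock: 6.6
eef_pos: [540.2, -104.4, 206.7]
tcp_rot: [0.044, 0.707, -0.044, 0.705]
force: [0.1, -0.7, -0.4]
opening: 85.6
```

```bash
python3 - <<'E'
from h import *
plan([546,-105.5,138],-7.2)
m=camera_model("wrist"); im=capture("wrist"); cv2.imwrite("pics/w4.png",cv2.resize(im[:,:,::-1],None,fx=1.5,fy=1.5))
np.save('m4.npy',m,allow_pickle=True)
print(proj("wrist",[[546,-105.5,163]],m)*1.5)
E
```

```text
t 6.6 p [ 540.2 -104.4  206.7] F [ 0.1 -0.7 -0.4] open 85.6 jawang -7.09 q [ 0.55  0.33 -0.58  1.82  0.2   1.06 -0.23]
units [ 2.29 -0.01  0.2 ] rows>= 2.3
jaw change world deg -0.1 => tool-x turn units 0.02
[[396.42899254 302.92085287]]
```

View pics/w4.png

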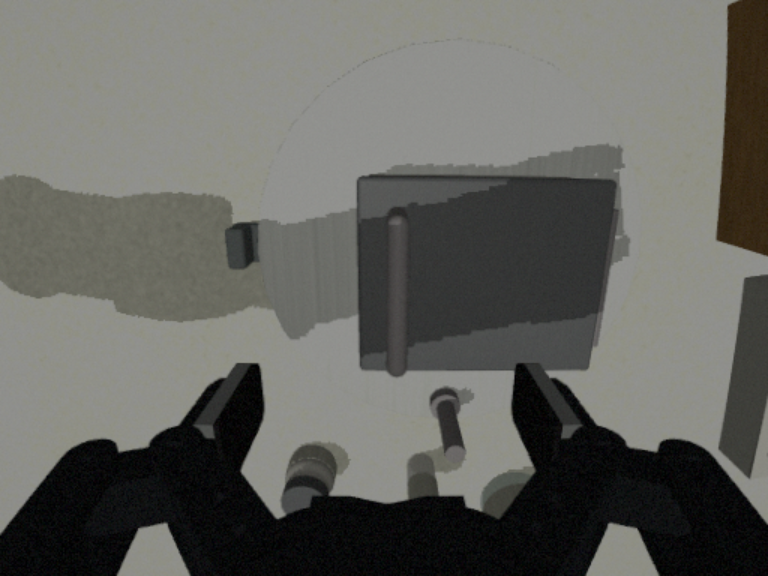

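Emit:
carry_out(series=[[0.4,0.05,0.2,0,0],[0.8,0,0,0,0],[0.7,0,0,0,0],[0.35,0,0,0,0],[0.05,0,0,0,0]])

```text
clock: 7.15
eef_pos: [547.1, -105.7, 137.6]
tcp_rot: [0.045, 0.707, -0.045, 0.705]
force: [-0.6, 0.5, 0.5]
opening: 85.1
```

```bash
python3 - <<'E'
from h import *
plan([546,-104,138],-7.1)
im=capture("wrist"); cv2.imwrite("pics/w5.png",im[:,:,::-1])
s,r=st();p=s['eef_pos'];print(proj("wrist",[[p[0],p[1],163]]))
E
```

```text
t 7.15 p [ 547.1 -105.7  137.6] F [-0.6  0.5  0.5] open 85.1 jawang -7.32 q [ 0.52  0.41 -0.55  1.87  0.27  0.93 -0.28]
units [-0.01  0.05 -0.04] rows>= 0.1
jaw change world deg 0.2 => tool-x turn units -0.04
t 7.2 p [ 547.7 -105.4  138.5] F [-0.1 -0.2  0.3] open 85.4 jawang -7.3 q [ 0.52  0.41 -0.55  1.87  0.27  0.93 -0.28]
[[256.27508247 242.1350718 ]]
```

View pics/w5.png

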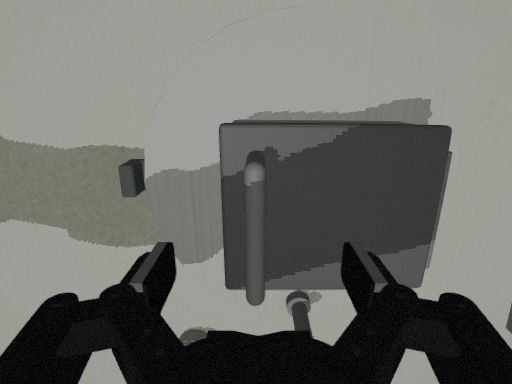

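Emit:
carry_out(series=[[0,0.04,-0.02,0,0.5],[0,0,0,0,0.9],[0,0,0,0,1],[0,0,0,0,1],[0,0,0,0,1]], grip_force=80)

```text
clock: 7.7
eef_pos: [547.6, -103.7, 139.7]
tcp_rot: [0.045, 0.705, -0.045, 0.706]
force: [0.1, -0.0, -0.7]
opening: 12.2
```

Emit:
carry_out(series=[[0,0,0,0,1],[0,0,0,0,1]])

```text
clock: 7.9
eef_pos: [547.4, -103.6, 139.5]
tcp_rot: [0.045, 0.706, -0.045, 0.706]
force: [0.1, -0.6, 0.6]
opening: 0.0
```

```bash
python3 -c "
from h import *
plan([546,-104,138],-7.1)
t=capture('top'); cv2.imwrite('pics/t4.png',cv2.resize(t[135:295,185:445,::-1],None,fx=3,fy=3))"
```

```text
t 7.9 p [ 547.4 -103.6  139.5] F [ 0.1 -0.6  0.6] open 0.0 jawang -7.25 q [ 0.52  0.41 -0.55  1.87  0.26  0.93 -0.29]
units [ 0.05 -0.02 -0.05] rows>= 0.0
jaw change world deg 0.1 => tool-x turn units -0.02
```

View pics/t4.png

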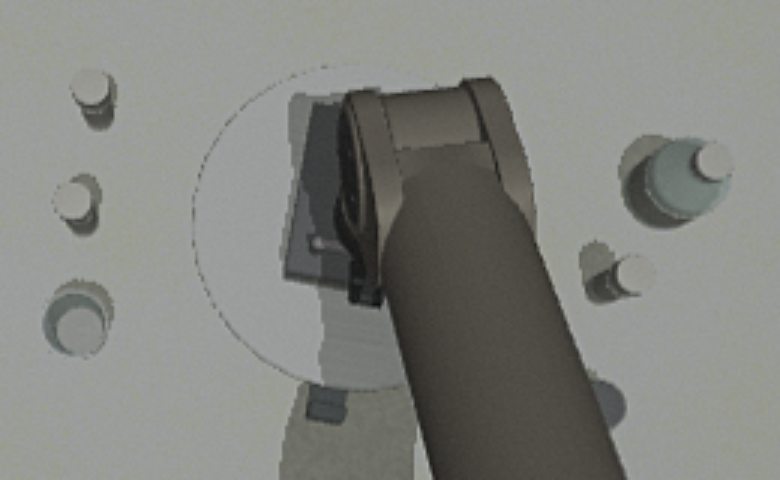

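```bash
python3 -c "
from h import *
im=capture('wrist'); cv2.imwrite('pics/w6.png',cv2.resize(im[:,:,::-1],None,fx=1.5,fy=1.5))
im=capture('scene'); cv2.imwrite('pics/s6.png',cv2.resize(im[140:290,100:300,::-1],None,fx=4,fy=4,interpolation=cv2.INTER_CUBIC))
st()"
```

```text
t 8.05 p [ 547.4 -103.6  139.4] F [ 0.2 -0.2  0.3] open 0.1 jawang -7.25 q [ 0.52  0.41 -0.55  1.87  0.26  0.93 -0.29]
```

View pics/w6.png

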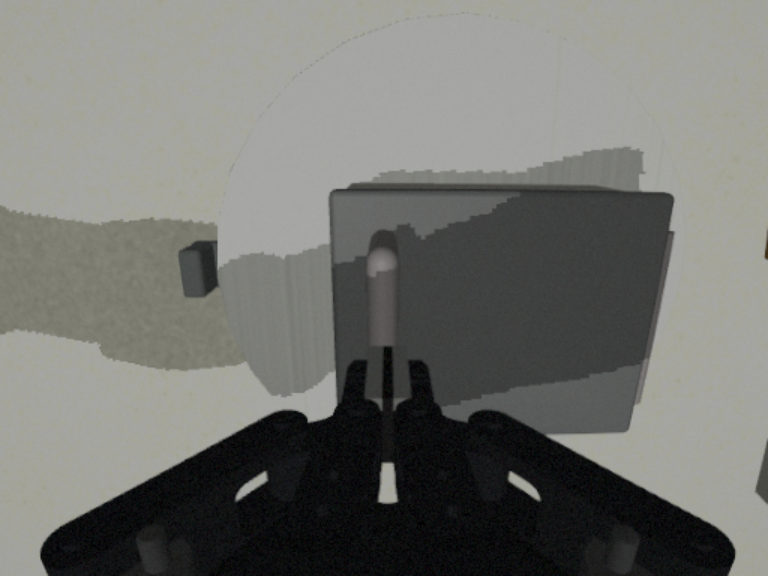

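View pics/s6.png

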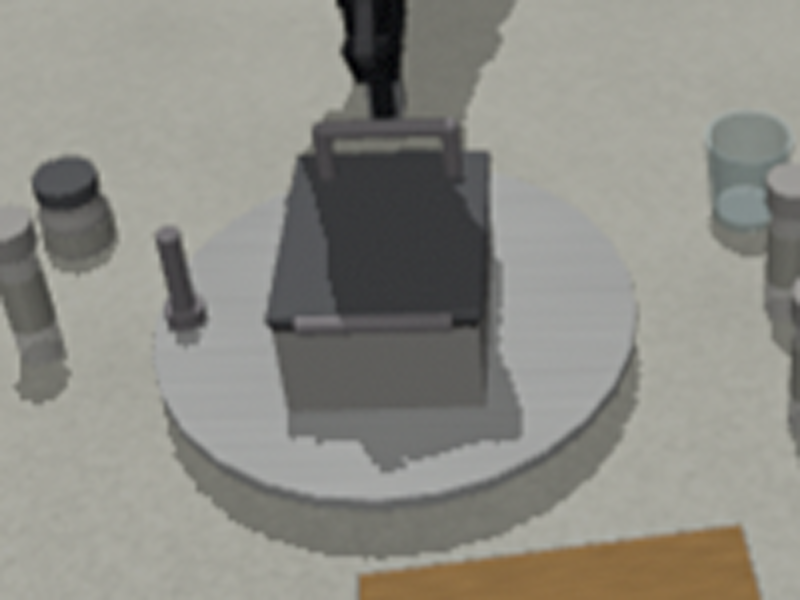

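```bash
python3 - <<'E'
from h import *
m4=np.load('m4.npy',allow_pickle=True).item()
s,r=st(); m=camera_model('wrist')
print('tool down vec',r[:,0].round(3))
u=np.array([-np.sin(np.radians(-7.2)),np.cos(np.radians(-7.2))])
for z in (145,151,157,163):
    for w in (-46,46,-40,40):
        P=np.r_[C+45*np.array([-np.cos(np.radians(-7.2)),-np.sin(np.radians(-7.2))])+w*u,z]
        print(z,w,P.round(1),(proj('wrist',P,m4)*1.5).round(0),(proj('wrist',P,m)*1.5).round(0),((proj('scene',P)-[100,140])*4).round(0))
p=s['eef_pos']
for dz in (0,10,19,30): 
    P=p+[0,0,dz]; print('tcp+',dz,(proj('wrist',P,m)*1.5).round(0),((proj('scene',P)-[100,140])*4).round(0))
E
```

```text
t 8.05 p [ 547.4 -103.6  139.4] F [ 0.2 -0.2  0.3] open 0.1 jawang -7.25 q [ 0.52  0.41 -0.55  1.87  0.26  0.93 -0.29]
tool down vec [-0. -0. -1.]
145 -46 [ 540.6 -151.5  145. ] [[396. 365.]] [[383. 438.]] [[312. 146.]]
145 46 [552.1 -60.2 145. ] [[397. 211.]] [[382. 239.]] [[459. 143.]]
145 -40 [ 541.3 -145.5  145. ] [[396. 356.]] [[383. 427.]] [[322. 146.]]
145 40 [551.4 -66.2 145. ] [[397. 222.]] [[382. 254.]] [[450. 143.]]
151 -46 [ 540.6 -151.5  151. ] [[396. 370.]] [[383. 447.]] [[311. 139.]]
151 46 [552.1 -60.2 151. ] [[397. 213.]] [[382. 242.]] [[459. 135.]]
151 -40 [ 541.3 -145.5  151. ] [[396. 361.]] [[383. 436.]] [[321. 139.]]
151 40 [551.4 -66.2 151. ] [[397. 224.]] [[382. 258.]] [[449. 135.]]
157 -46 [ 540.6 -151.5  157. ] [[396. 375.]] [[383. 456.]] [[310. 131.]]
157 46 [552.1 -60.2 157. ] [[398. 214.]] [[382. 246.]] [[458. 128.]]
157 -40 [ 541.3 -145.5  157. ] [[396. 366.]] [[383. 444.]] [[319. 131.]]
157 40 [551.4 -66.2 157. ] [[398. 226.]] [[382. 262.]] [[448. 128.]]
163 -46 [ 540.6 -151.5  163. ] [[396. 381.]] [[383. 465.]] [[309. 124.]]
163 46 [552.1 -60.2 163. ] [[398. 216.]] [[382. 250.]] [[457. 120.]]
163 -40 [ 541.3 -145.5  163. ] [[397. 371.]] [[383. 454.]] [[318. 123.]]
163 40 [551.4 -66.2 163. ] [[398. 228.]] [[382. 266.]] [[448. 120.]]
tcp+ 0 [[385. 337.]] [[390. 152.]]
tcp+ 10 [[385. 347.]] [[389. 140.]]
tcp+ 19 [[384. 357.]] [[387. 128.]]
tcp+ 30 [[384. 370.]] [[386. 114.]]
```

```bash
python3 -c "
import cv2
a=cv2.imread('pics/s6.png')
a=cv2.resize(a,None,fx=.25,fy=.25,interpolation=cv2.INTER_AREA)[0:50,70:130]
a=cv2.convertScaleAbs(a,alpha=1.6)
cv2.imwrite('pics/s6z.png',cv2.resize(a,None,fx=12,fy=12,interpolation=cv2.INTER_NEAREST))
a=cv2.imread('pics/w6.png')[200:520,230:560]
cv2.imwrite('pics/w6z.png',cv2.resize(cv2.convertScaleAbs(a,alpha=2),None,fx=1.8,fy=1.8))
"
```

View pics/s6z.png

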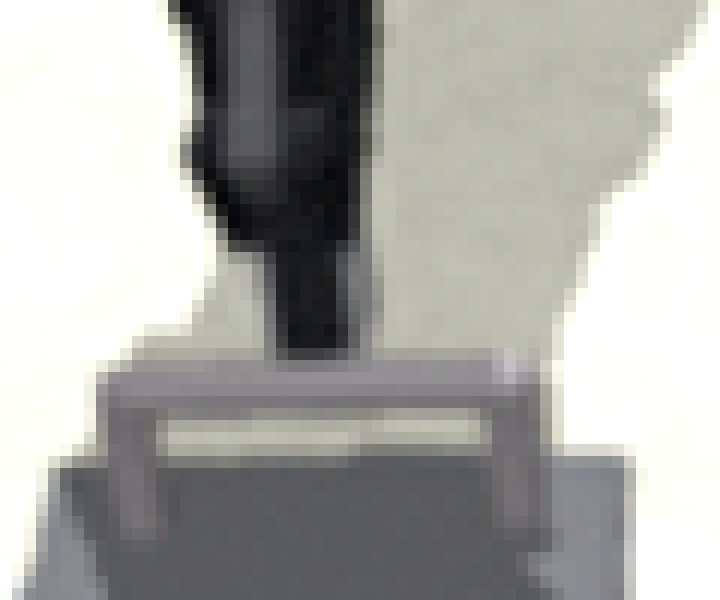

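View pics/w6z.png

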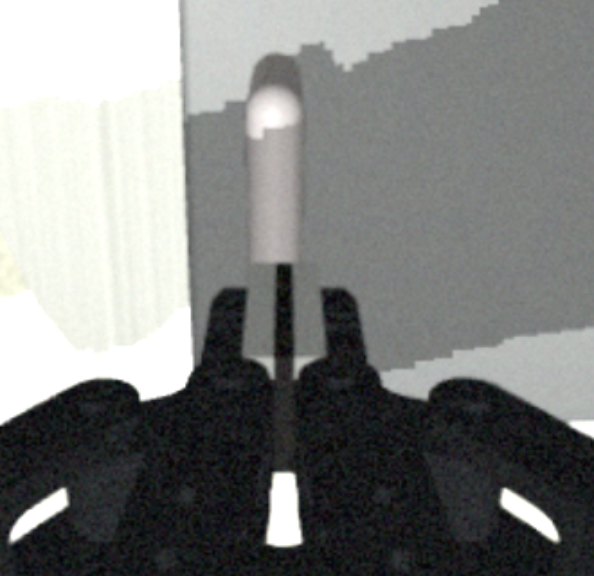

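```bash
python3 - <<'E'
from h import *
s,r=st(); m=camera_model('wrist'); p=s['eef_pos']
A=R.from_quat(m['attitude'])
print('eye in tool',(r.T@(m['eye']-p)).round(1),'look in tool',(r.T@A.apply([0,0,-1])).round(3))
for back_ in (0,10,13,19,25,30):
  for yy in (0,11):
    for zz in (0,42.7):
      P=p+r@np.array([-back_,yy,zz]); c=A.inv().apply(P-m['eye']); print(back_,yy,zz,'depth',round(-c[2],1),proj('wrist',P,m).round(1))
E
```

```text
t 8.05 p [ 547.4 -103.6  139.4] F [ 0.2 -0.2  0.3] open 0.1 jawang -7.25 q [ 0.52  0.41 -0.55  1.87  0.26  0.93 -0.29]
eye in tool [-171.7   77.5    0.9] look in tool [ 0.954 -0.301  0.001]
0 0 0 depth 187.0 [[256.4 224.3]]
0 0 42.7 depth 187.1 [[322.2 224.2]]
0 11 0 depth 183.7 [[256.4 208.5]]
0 11 42.7 depth 183.7 [[323.4 208.4]]
10 0 0 depth 177.5 [[256.4 231.1]]
10 0 42.7 depth 177.5 [[325.6 230.9]]
10 11 0 depth 174.2 [[256.3 214.5]]
10 11 42.7 depth 174.2 [[327.  214.3]]
13 0 0 depth 174.6 [[256.3 233.2]]
13 0 42.7 depth 174.7 [[326.7 233. ]]
13 11 0 depth 171.3 [[256.3 216.4]]
13 11 42.7 depth 171.3 [[328.1 216.3]]
19 0 0 depth 168.9 [[256.3 237.8]]
19 0 42.7 depth 168.9 [[329.  237.5]]
19 11 0 depth 165.6 [[256.3 220.5]]
19 11 42.7 depth 165.6 [[330.5 220.3]]
25 0 0 depth 163.2 [[256.2 242.6]]
25 0 42.7 depth 163.2 [[331.5 242.3]]
25 11 0 depth 159.9 [[256.2 224.8]]
25 11 42.7 depth 159.9 [[333.1 224.6]]
30 0 0 depth 158.4 [[256.2 246.9]]
30 0 42.7 depth 158.5 [[333.6 246.6]]
30 11 0 depth 155.1 [[256.2 228.7]]
30 11 42.7 depth 155.1 [[335.3 228.4]]
```

```bash
python3 - <<'E'
from h import *
print(arm.grasp_offset,[a for a in dir(arm) if a[0]!='_'],[a for a in dir(telemetry) if a[0]!='_'])
E
```

```text
18.700000000000003 ['IKError', 'grasp_offset', 'hand_in'] ['observe']
```

Emit:
carry_out(series=[[0,0,0,0,0.5],[0,0,0,0,0],[0,0,0,0,0],[0,0,0,0,0],[0.2,0,-0.05,0,0]], grip_force=40)

```text
clock: 8.55
eef_pos: [546.7, -103.4, 133.9]
tcp_rot: [0.045, 0.705, -0.045, 0.706]
force: [-0.5, 0.2, 1.0]
opening: 72.4
```

Emit:
carry_out(series=[[0.25,0,0,0,0],[0.1,0,0,0,0],[0,0,0,0,0]])

```text
clock: 8.85
eef_pos: [545.3, -103.4, 122.0]
tcp_rot: [0.045, 0.706, -0.045, 0.705]
force: [0.4, 0.1, 0.8]
opening: 85.5
```

```bash
python3 -c "
from h import *
st()
im=capture('wrist'); cv2.imwrite('pics/w7.png',cv2.resize(im[:,:,::-1],None,fx=1.5,fy=1.5))
im=capture('scene'); cv2.imwrite('pics/s7.png',cv2.resize(cv2.convertScaleAbs(im[140:200,150:240,::-1],alpha=1.5),None,fx=8,fy=8,interpolation=cv2.INTER_NEAREST))
"
```

```text
t 8.85 p [ 545.3 -103.4  122. ] F [0.4 0.1 0.8] open 85.5 jawang -7.24 q [ 0.51  0.43 -0.55  1.89  0.28  0.9  -0.3 ]
```

View pics/w7.png

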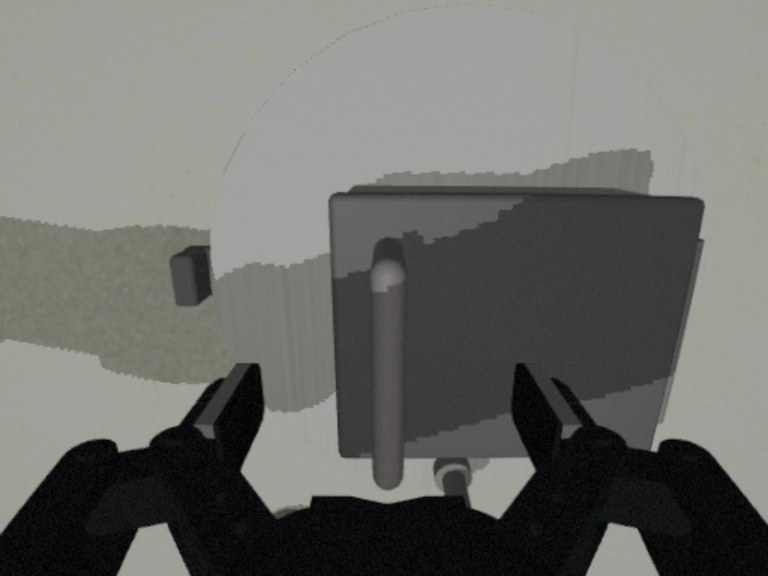

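View pics/s7.png

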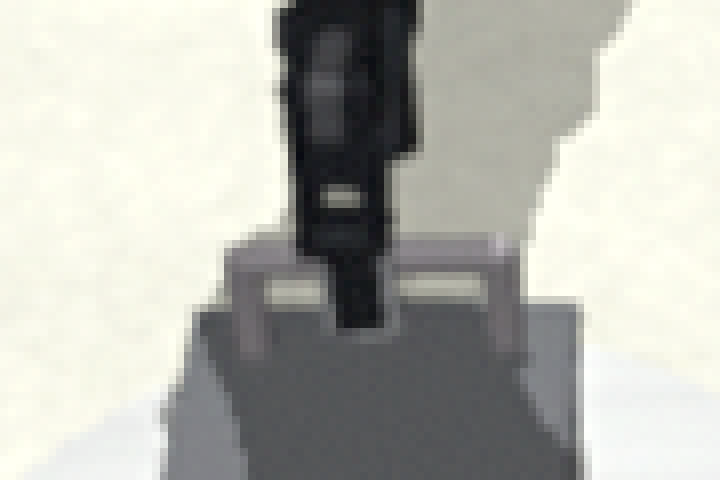

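```bash
python3 - <<'E'
from h import *
s,r=st();p=s['eef_pos']
for b in (0,13,20,30,40,50):
    for t in (43,52): print(b,t,((proj('scene',p+r@np.array([-b,0,t]))-[150,140])*8).round(0), ((proj('scene',p+r@np.array([-b,0,-t]))-[150,140])*8).round(0))
E
```

```text
t 8.95 p [ 545.9 -103.3  122.7] F [-0.3  0.2 -0.7] open 85.3 jawang -7.24 q [ 0.51  0.43 -0.55  1.89  0.28  0.9  -0.3 ]
0 43 [[376. 431.]] [[396. 260.]]
0 52 [[374. 450.]] [[398. 244.]]
13 43 [[372. 398.]] [[392. 229.]]
13 52 [[370. 417.]] [[394. 212.]]
20 43 [[370. 381.]] [[390. 211.]]
20 52 [[367. 400.]] [[392. 195.]]
30 43 [[366. 355.]] [[387. 186.]]
30 52 [[364. 374.]] [[390. 170.]]
40 43 [[363. 329.]] [[385. 161.]]
40 52 [[361. 348.]] [[387. 145.]]
50 43 [[360. 303.]] [[382. 136.]]
50 52 [[357. 322.]] [[384. 119.]]
```

Emit:
carry_out(series=[[0.2,0,0,0,0],[0.17,0,0,0,0],[0.05,0,0,0,0.4],[0,0,0,0,0.7],[0,0,0,0,0.85]], grip_force=60)

```text
clock: 9.45
eef_pos: [546.0, -103.4, 110.3]
tcp_rot: [0.045, 0.706, -0.045, 0.706]
force: [0.5, -0.2, -0.1]
opening: 44.0
```

Emit:
carry_out(series=[[0,0,0,0,1],[0,0,0,0,1],[0,0,0,0,1],[0,0,0,0,1]])

```text
clock: 9.85
eef_pos: [545.6, -103.4, 110.6]
tcp_rot: [0.045, 0.706, -0.045, 0.705]
force: [-3.4, 1.0, 5.0]
opening: 9.8
```

```bash
python3 -c "
from h import *
st()
im=capture('wrist'); cv2.imwrite('pics/w8.png',cv2.resize(im[:,:,::-1],None,fx=1.5,fy=1.5))
im=capture('scene'); cv2.imwrite('pics/s8.png',cv2.resize(cv2.convertScaleAbs(im[140:200,150:240,::-1],alpha=1.5),None,fx=8,fy=8,interpolation=cv2.INTER_NEAREST))
"
```

```text
t 9.85 p [ 545.6 -103.4  110.6] F [-3.4  1.   5. ] open 9.8 jawang -7.25 q [ 0.5   0.44 -0.54  1.9   0.29  0.88 -0.31]
```

View pics/w8.png

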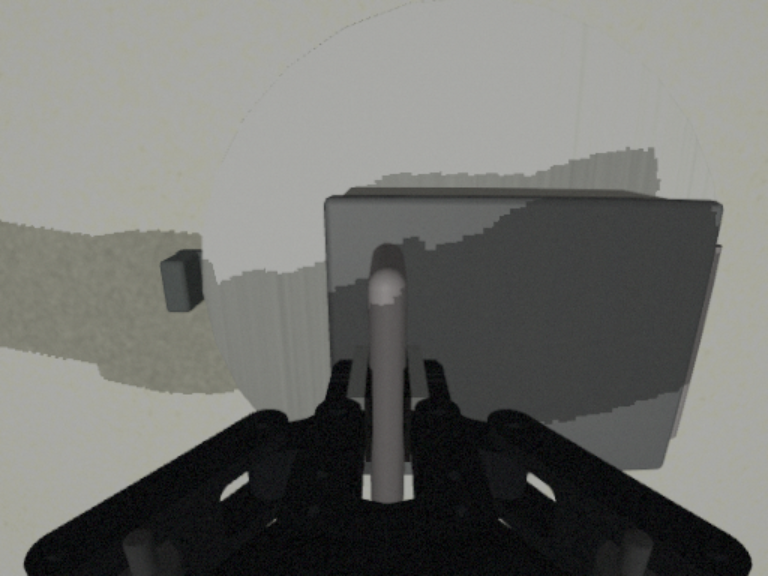

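View pics/s8.png

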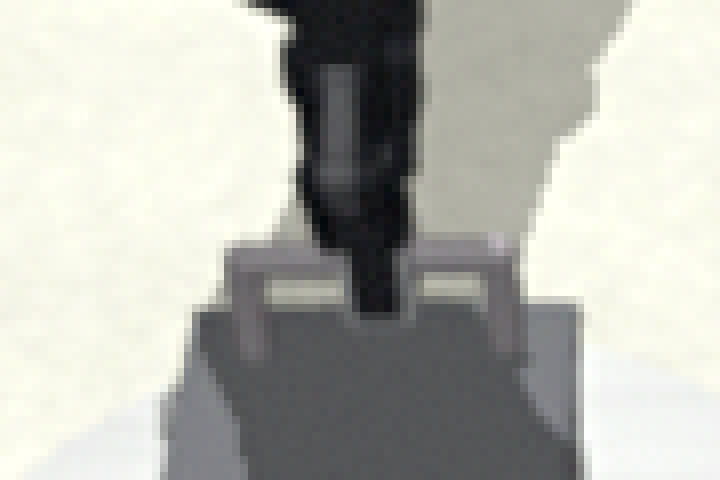

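Emit:
carry_out(series=[[-0.044,0,0.015,0,1],[-0.044,0,0.016,0,1],[-0.044,0,0.016,0,1]])

```text
clock: 10.25
eef_pos: [546.1, -103.5, 112.6]
tcp_rot: [0.045, 0.707, -0.044, 0.705]
force: [2.1, 0.9, -17.9]
opening: 10.1
```

Emit:
carry_out(series=[[-0.044,0,0.016,0,1],[-0.044,0,0.016,0,1]])

```text
clock: 10.45
eef_pos: [547.3, -103.7, 115.8]
tcp_rot: [0.045, 0.707, -0.045, 0.705]
force: [-0.1, 0.9, -9.8]
opening: 9.5
```

```bash
python3 -c "
from h import *
st()"
```

```text
t 10.45 p [ 547.3 -103.7  115.8] F [-0.1  0.9 -9.8] open 9.5 jawang -7.25 q [ 0.5   0.44 -0.54  1.89  0.29  0.89 -0.31]
```

Emit:
carry_out(series=[[-0.044,0,0.018,0,1],[-0.044,0,0.019,0,1],[-0.044,0,0.02,0,1],[-0.044,0,0.02,0,1],[-0.05,0,0.023,0,1]])

```text
clock: 10.95
eef_pos: [551.0, -104.2, 124.5]
tcp_rot: [0.044, 0.706, -0.045, 0.706]
force: [-5.0, -0.2, -1.2]
opening: 9.9
```

Emit:
carry_out(series=[[-0.05,0,0.024,0,1],[-0.05,0,0.024,0,1],[-0.05,0,0.025,0,1],[-0.05,0,0.025,0,1],[-0.05,0,0.026,0,1]])

```text
clock: 11.45
eef_pos: [554.4, -104.6, 131.5]
tcp_rot: [0.045, 0.706, -0.045, 0.705]
force: [-4.7, 1.0, -4.2]
opening: 9.9
```

```bash
python3 -c "
from h import *
plan([557.1,-104.9,135.5])"
```

```text
t 11.45 p [ 554.4 -104.6  131.5] F [-4.7  1.  -4.2] open 9.9 jawang -7.25 q [ 0.51  0.43 -0.55  1.86  0.28  0.92 -0.29]
units [-0.13  0.    0.09] rows>= 0.1
```

Emit:
carry_out(series=[[-0.05,0,0.027,0,1],[-0.05,0,0.028,0,1],[-0.03,0,0.02,0,1],[0,0,0,0,1],[0,0,0,0,1]])

```text
clock: 11.95
eef_pos: [556.7, -104.9, 135.7]
tcp_rot: [0.045, 0.706, -0.045, 0.705]
force: [-8.1, 0.8, 1.7]
opening: 10.0
```

```bash
python3 -c "
from h import *
plan([557.1,-104.9,135.5])
im=capture('wrist'); cv2.imwrite('pics/w9.png',cv2.resize(im[:,:,::-1],None,fx=1.5,fy=1.5))
im=capture('scene'); cv2.imwrite('pics/s9.png',cv2.resize(cv2.convertScaleAbs(im[130:290,30:330,::-1],alpha=1.3),None,fx=2.6,fy=2.6,interpolation=cv2.INTER_CUBIC))
im=capture('top'); cv2.imwrite('pics/t9.png',cv2.resize(im[135:295,185:445,::-1],None,fx=3,fy=3))
st()
"
```

```text
t 11.95 p [ 556.7 -104.9  135.7] F [-8.1  0.8  1.7] open 10.0 jawang -7.25 q [ 0.51  0.43 -0.55  1.85  0.27  0.93 -0.29]
units [0.01 0.   0.01] rows>= 0.0
t 12.1 p [ 556.7 -104.9  135.7] F [-6.9  0.6  1.3] open 9.9 jawang -7.25 q [ 0.51  0.43 -0.55  1.85  0.27  0.93 -0.29]
```

View pics/w9.png

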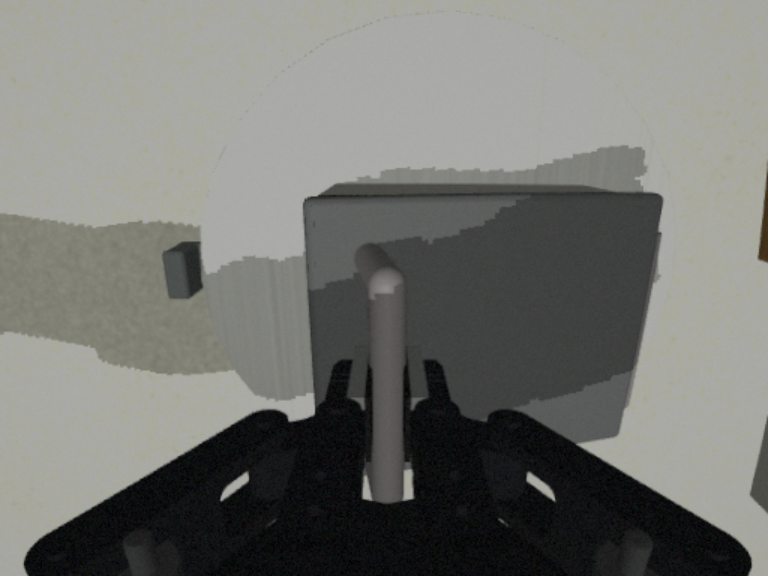

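View pics/s9.png

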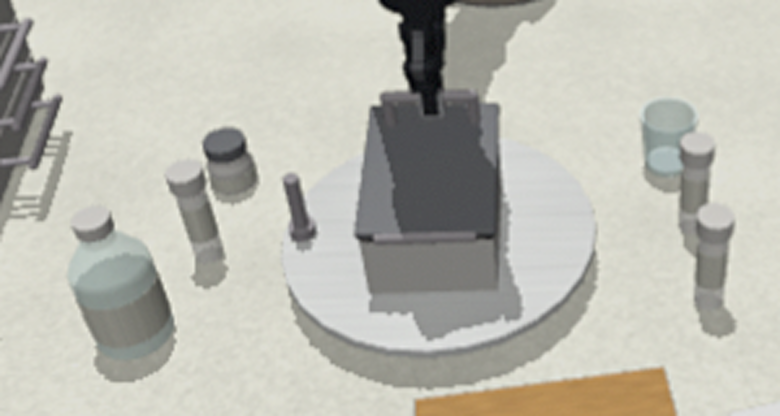

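View pics/t9.png

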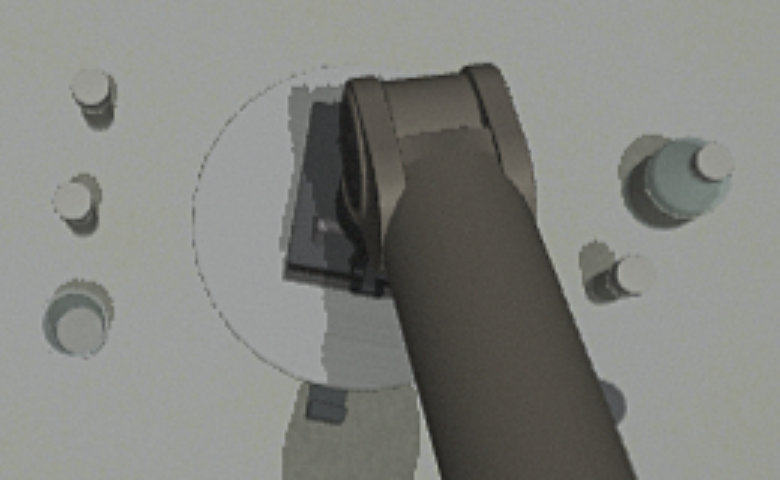

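Emit:
carry_out(series=[[0,0,-0.03,0,1],[0,0,0,0,1],[0,0,0,0,1],[0,0,0,0,1],[0,0,0,0,1]])

```text
clock: 12.6
eef_pos: [556.4, -104.8, 135.3]
tcp_rot: [0.045, 0.706, -0.045, 0.706]
force: [-5.2, 0.2, -0.5]
opening: 9.8
```

Emit:
carry_out(series=[[0,0,0,0,1],[0,0,0,0,1],[0,0,0,0,1],[0,0,0,0,1],[0,0,0,0,1]])

```text
clock: 13.1
eef_pos: [556.3, -104.8, 135.1]
tcp_rot: [0.045, 0.706, -0.045, 0.706]
force: [-3.7, -0.2, -1.0]
opening: 10.0
```

```bash
python3 - <<'E'
from h import *
s,r=st()
im=capture('wrist'); cv2.imwrite('pics/w10.png',cv2.resize(im[:,:,::-1],None,fx=1.5,fy=1.5))
# wrist bar height check & angle estimate from arc
dz=s['eef_pos'][2]-110.6
from scipy.optimize import brentq
th=brentq(lambda t:46*np.cos(t)+130*np.sin(t)-46-dz,0,.6); print('theta',th,'front up',154*np.sin(th))
E
```

```text
t 13.1 p [ 556.3 -104.8  135.1] F [-3.7 -0.2 -1. ] open 10.0 jawang -7.25 q [ 0.51  0.43 -0.55  1.86  0.27  0.93 -0.29]
theta 0.19660779711600743 front up 30.0829158556556
```

```bash
python3 - <<'E'
from h import *
p=back('scene',(30+291/2.6-.3,130+179/2.6-.3),115)[0]; d=p[:2]-C; print(p,np.hypot(*d),np.degrees(np.arctan2(d[1],d[0])))
s,_=st()
print(arm.hand_in())
E
```

```text
[ 574.8259379  -244.53949942  115.        ] 134.01906092423923 -96.93162533601783
t 13.15 p [ 556.3 -104.8  135.1] F [-3.9  0.4 -0.5] open 9.4 jawang -7.25 q [ 0.51  0.43 -0.55  1.86  0.27  0.93 -0.29]
the job is handed in; nothing more can be done
None
```

I turned the turntable by its post to the stop facing the index block and let go so it centred itself. Then I pulled the handle up and handed in at about 13.2 s, with the gripper still holding the lid about 3 cm open.

**Turntable:** The last picture puts the post at −96.9° around the axis. The base yaw I measured is about −7.2°, with roughly 0.5° of uncertainty, so the joint angle is within about 0.01 rad of 0. I did not measure it again after that picture.

**Lid:** The seal broke at about 18 N in small steps, with no jump: the bar rose only about 5 mm as it freed. From the lift and the arc geometry the lid is at about 0.197 rad, which is 30 mm at the front edge. The opening reads about 10 mm on the 12 mm bar. About 4 N of sideways force remains on the gripper.

**What disagreed:**
- **Fingertip position:** My first grip on the bar closed on air. The wrist and scene pictures both showed the real fingertips about 28 mm short of the stated tool point. I went 28 mm lower and the second grip held. The earlier grip on the post was therefore shallower than planned, but it held.
- **Finger opening:** It reads about 2 mm under the true thickness (about 14 mm on the 16 mm post).

**Bystanders:** The tubes, bottle, beaker and jar look unmoved in the last scene and top pictures. I did not measure their positions again.

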